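# Snap in the guide rod, then index the rotary stop three clicks and hold it

### The arm

A 6-joint arm with a two-finger parallel gripper is mounted at the origin on the work surface. World frame = base frame: x ahead of the robot, y to its left, z up, the work surface at z = 0. Lengths are in m, angles in degrees, forces in N, time in s.
With the tool pointing down it reaches from about 0.325 to 0.9 m from the base axis. Payload 6.1 kg.
Tool frame: the origin (TCP) lies between the finger pads; the fingertips stand manip.tip_reach ahead of it and the grasp point (between the pads) lies 5 mm behind it (manip.tip_reach is the distance from the TCP to the fingertips, in m); y points along the fingers, z is the direction in which the jaws open and shut, and the axes are right-handed (so a half turn about y gives the same grasp; the last joint's range is limited). The gripper opens to 85 mm and grips with 20 to 120 N. Pads are 22 mm wide; open, the fingers measure 114 mm over their backs; the gripper's body (76 mm by 85 mm) begins 54 mm behind the grasp point. The pads swing forward as they close: fully open they stand 13 mm farther back than shut.
Start: joints at [61.702, 12.628, 87.462, -0, 79.91, -7.225], TCP at [0.225, 0.583, 0.245] pointing down, gripper open.
Joint ranges: [-170.65, 170.65], [-52.31, 119.04], [5.05, 147.46], [-71.25, 251.25], [11.57, 151.72], [-153.62, 153.62]. Speed limits (degrees/s): [147.25, 147.25, 172.46, 180, 180, 180].

### API

Orientations are given as [roll, pitch, yaw] about the fixed x, y, z axes, in that order (R = Rz(yaw) Ry(pitch) Rx(roll)).
In Python, from cell import manip gives the robot as it stands.
- The arm moves only by the tool jog_arm, never from a script. Its argument "plan" is text: rows parted by semicolons, each of 5 numbers parted by spaces: the closure, from 0 (fully open) to 1 (shut), then the shift along the tool's x, y, z in m, then the turn about the tool's y in rad. In form: fingers x y z yaw; .... A call has 1 to 8 rows; each row shifts and turns the pose as measured when the row begins, along the tool's axes as they then stand; what a row does not reach is not made up. A row lasts 1/8 s, in which the tool goes at most 62.5 mm and 10.7 degrees, less where a joint would pass 70% of its speed; a pose out of reach is approached as far as the arm can. A call is refused whole if a number of a shift passes 0.0625 or a number of a turn 0.188, either way. A call with a gripper value outside its range is refused whole. The fingers move at their own pace and stop on an object; "newtons" is the grip in N (left out, the last holds). Time passes only in rows, so rows that do not move let the fingers close. It gives the time, the measured TCP pose, the force and the opening at its end, in the units of the state.
- manip.read_state(): the state, without advancing time (a new reading comes with each control period).
- manip.grab_frame(name): name is "side" or "top"; returns a dict with "pixels" (420x560x3 uint8, red, green, blue), "fovy" (degrees; the focal length in pixels is half the picture's height over the tangent of half this angle, whatever the lens; pixels are square), "cx", "cy" (the principal point, pixels), "cam_to_world" (4x4, takes a point from camera to world coordinates). Camera axes: x right, y up, looking along -z (the intrinsics and any distortion apply to the point x, -y, -z); pixel columns grow to the right and rows downward; lengths in m; the calibration is good to about 2 mm. A picture is of the moment at which its call begins. There is no depth.
- manip.close_job(): hands the job in, once; it reports no verdict.
Trained networks look in a picture, given as the dict that the camera call returned (one of the last four; its "shot" number tells which), for a name from the list of things; names that differ only in an ending like _2 or _b are one class to them, and where a whole thing is asked for, a point or a joint stands for the part that bears it (a point fixed in the world has none). Each returns a list of dicts, best first, with "conf" (0 to 1); they miss things now and then, are a little off and sometimes report something else, mostly with a low value. They report only what shows in the picture. A call takes as long as a camera call. They do not tell look-alikes from the thing itself.
- manip.recognise(picture, query): "rect" ([left, top, right, bottom] in pixels, round what is visible of it).
- manip.landmark_of(picture, query): "position" ([column, row] in pixels: a listed point, or the origin of a listed thing).
The state is a dict: "time_s": time; "joints": joint angles; "dq": joint speeds; "joint_torque": joint torques, N m; "eef_pos": TCP position; "orientation": TCP orientation; "contact_force": force on the tool from outside, world axes, zero at the start; "ft_torque": the same for the moment, N m; "opening": finger opening in m.
Only numpy, scipy, OpenCV 4.12 (cv2) and the standard library are available. Lean on these libraries where they do the work, as an engineer would, in place of code of your own. Each camera call takes 0.05 s, during which the arm holds its last target. There are 200 camera calls.

### The job

Set up the carton feeder for the third carton size: first pick the guide rod off its blue rest and push it down past the two sprung yellow jaws until it lies fully home and centred in both forks of the green clip, the jaws snapped shut over it. Then let go of the rod, grip the black knob of the rotary stop and turn it clockwise, counting the clicks, to its third stop (orange mark) without running past it. The knob springs back if released, so finish still gripping it there, steady on the third stop, and leave the other things on the bench where they are.

Things in the scene. Friction and masses are not known exactly. Their poses are not given: they have to be found in the camera images.
- rod_mid (a point): Centre of the loose bright steel guide rod with orange ends: round, 12 mm diameter, 150 mm long, about 130 g, both ends alike. x lies along the rod. At the start it lies level in the notches of the blue rest, its centre 32 mm above the bench.
- rest: Blue rod rest, fixed; origin at the centre of its underside; x along the rod. Two notched posts 45 mm either side of its centre along x (12 mm wide, lips to 34 mm height) carry the rod with its underside at 26 mm; between them only a plate 6 mm thick and 46 mm wide, so the rod is free to be gripped at its middle.
- clip: Green fork clip, fixed: plate 140 (x) by 70 (y) by 8 mm; origin at the centre of its underside. Two aluminium forks, 14 mm thick, stand 45 mm either side of the centre along x, nothing above the plate between them. The rod goes in from above, along x. -y side: tall prong (73 mm high, then an outward flare to 85 mm); +y side: short prong (47 mm) with a yellow jaw outside it.
- clip_seat (a point): Where the rod's centre lies when home in the clip: above the clip's origin, 45 mm above the bench; x along the rod, z up, y towards the jaws. The forks' slots are 14 mm wide, their floor 39 mm above the bench.
- jaw_a (a joint): Sprung jaw of the fork at the clip's -x end, rad: 0 shut, grows as it swings out (+y). Its hook overhangs the slot; the upper side is a steep ramp from 10 mm beside the slot's centre line at 82 mm height to 1 mm at 57 mm. A rod pressed down opens it to about 0.13 rad, then it snaps shut 1.5 mm above the seated rod. Both jaws together need about 6 to 12 N of push.
- jaw_b (a joint): The same jaw at the clip's +x end.
- stop_turn (a joint): Turn of the stop's knob, rad: 0 = home, grows clockwise seen from above, to 1.9. Detent stops (clicks) every 0.40: first 0.40, second 0.80, third 1.20, fourth 1.60, with bumps between. A return spring of 0.12 to 0.17 N m outdoes the clicks (about 0.05 N m either way; the torque jumps up just past each stop), so the knob runs back to 0 when released: turn it in one grasp.
- stop_grip (a point): Point on the knob's axis at the height to grip, 45 mm above the bench. It turns with the knob: its x axis lies along the grip bar, z up; the white pointer is at the -x end of the bar.
- stop_knob: The turning knob: a steel notched plate of 77 mm diameter, 8 mm thick, with a black grip bar on top, 46 mm long (x), 14 mm wide (y; grip across this), its underside 21 mm and its top 63 mm above the bench. Origin on the axis under the plate, 13 mm above the bench; turns with the knob.
- stop: Fixed base of the rotary stop: grey disc of 104 mm diameter, 12 mm high, origin at the centre of its underside, on the knob's axis. At the -x side a white tick marks home; going clockwise follow ticks for stops 1, 2, 3 (3 is orange) and 4. On the +x side a green pawl housing, 30 mm high, reaches from 52 to 88 mm from the axis.
- cartons: Bystander: strapped bundle of carton blanks, 100 x 75 x 48 mm; origin at the centre of its underside.
- screwdriver: Bystander: screwdriver with red handle, 190 mm long, lying along its x, 26 mm high.
- wrench: Bystander: steel wrench, 170 mm long, lying along its x, about 20 mm high.
- glue: Bystander: white bottle with red cap, 52 mm diameter, 130 mm high; origin at its underside.
- grease: Bystander: blue can with a white lid, 60 mm diameter, 65 mm high; origin at its underside.
- bin: Bystander: open cardboard box, 120 x 100 x 60 mm; origin at its underside.
- roller: Bystander: upright black feed roller, 44 mm diameter, 50 mm high, with a steel shaft to 70 mm; origin at its underside.
Things that resemble listed ones, but are neither listed nor needed, are in the scene too. Leave any purple or red look-alike of the stop alone.

How it is judged (in metres and radians):
On the way, in this order (a step that is already met when the one before it is completed fails the run):
1. the rod lies home in both forks with both jaws shut over it (x of rod_mid in the frame of clip_seat between -0.02 and 0.02 m and y of rod_mid in the frame of clip_seat between -0.003 and 0.003 m and z of rod_mid in the frame of clip_seat between -0.003 and 0.003 m and angle between the x axis of rod_mid and the x axis of clip_seat, either way round below 0.06 rad and value of joint each of jaw_a, jaw_b below 0.05 rad), for 0.3 s.
2. the knob is gripped and steady on its third stop (value of joint stop_turn between 1.08 and 1.32 rad and contact force between the fingers and stop_knob above 1 N), for 0.3 s.
At the end, for the whole second after the job is handed in: The rod's centre is within 3 mm (across and in height) and 20 mm (along) of its seat in the clip, aligned with it within 0.06 rad, both jaws shut (below 0.05 rad); the knob stands still at 1.20 +- 0.12 rad, the third stop, held by the fingers with more than 1 N (all of step 1 and all of step 2 and velocity of joint stop_turn between -0.2 and 0.2 rad/s); the arm keeps its last pose, push and grip.
It fails at once if the knob was run past its third stop (value of joint stop_turn above 1.45 rad).
It fails at once if a bystander was pushed more than 30 mm (distance of any of cartons, screwdriver, wrench, glue, grease, bin, roller from where it was at the start of the episode above 0.03 m).
It also fails if it takes over 58 s, if anything falls off the work surface, if the arm or the gripper's body presses on something with over 40 N, if the wrist force passes 120 N, or if a joint passes its speed limit or range.

## Working session

There is one attempt and no reset: what is moved stays moved. The work goes in short steps, Python scripts to look and compute and a tool call to move; the robot and the scene stay as the last step left them, time stands still between calls to the robot, and variables do not carry over. Pictures are saved under pics/ and viewed, about 8 in all and at most 12, crops included, and the job is handed in when it is done.

Besides the shell and the picture viewer there is one more tool, called after "Request:" as name(argument=value, ...) on one line, values as JSON. jog_arm: Moves the arm, as the interface text tells. Its arguments: {"type":"object","properties":{"plan":{"type":"string"},"newtons":{"type":"number"}},"required":["plan"]}

```bash
mkdir -p pics; ls; cat > h.py <<'E'
import numpy as np, cv2
from cell import manip
def ray(p,uv):
    f=p["pixels"].shape[0]/2/np.tan(np.radians(p["fovy"]/2))
    M=np.array(p["cam_to_world"]); d=M[:3,:3]@np.array([(uv[0]-p["cx"])/f,-(uv[1]-p["cy"])/f,-1])
    return M[:3,3],d
def atz(p,uv,z):
    o,d=ray(p,uv); return o+d*(z-o[2])/d[2]
def proj(p,X):
    f=p["pixels"].shape[0]/2/np.tan(np.radians(p["fovy"]/2))
    M=np.array(p["cam_to_world"]); c=M[:3,:3].T@(np.array(X)-M[:3,3])
    return p["cx"]+f*c[0]/-c[2], p["cy"]-f*c[1]/-c[2]
def save(p,n): cv2.imwrite("pics/"+n,cv2.cvtColor(p["pixels"],cv2.COLOR_RGB2BGR))
E
python3 - <<'E'
from h import *
print(manip.read_state(), manip.tip_reach)
Z=dict(rod_mid=.032,rest=0,clip=0,clip_seat=.045,stop_grip=.045,stop=0,stop_knob=.013)
for n in("top","side"):
    p=manip.grab_frame(n); save(p,n+"0.png")
    print(n,{k:v for k,v in p.items() if k not in("pixels","cam_to_world")}, np.round(p["cam_to_world"],3).tolist())
    for q,z in Z.items():
        for r in manip.landmark_of(p,q)[:3]: print(q,round(r["conf"],2),np.round(r["position"],1),np.round(atz(p,r["position"],z),4)[:2])
E
```

```text
pics
{'time_s': 0.0, 'joints': array([ 6.17021872e+01,  1.26765645e+01,  8.75263614e+01, -6.06123741e-04,
        7.99092454e+01, -7.22569753e+00]), 'dq': array([-0.03080509, -0.0116755 ,  0.05334065, -0.12161181, -0.01495139,
       -0.05611178]), 'joint_torque': array([-4.26218161e-03, -4.96896923e+01, -3.89386404e+01, -7.14422349e-04,
        1.12218797e-02, -1.33552663e-05]), 'eef_pos': array([0.22445161, 0.58268666, 0.2441794 ]), 'orientation': array([-9.01113555e+01,  1.35168851e-02, -2.10720217e+01]), 'contact_force': array([-0.04872436, -0.91402781,  1.64679102]), 'ft_torque': array([-0.01036667,  0.02773036, -0.03470666]), 'opening': 0.08529644121833099} 0.014
top {'fovy': 57.85744414693021, 'cx': 272.4841679397712, 'cy': 209.18092072181693, 'shot': 1} [[0.007, 0.997, -0.081, 0.393], [-1.0, 0.008, 0.013, 0.013], [0.014, 0.081, 0.997, 1.311], [0.0, 0.0, 0.0, 1.0]]
rod_mid 0.5 [268.4 175.3] [0.6124 0.0102]
rod_mid 0.24 [392.3 163.3] [ 0.6578 -0.414 ]
rest 0.83 [272.8 176.4] [ 0.6142 -0.0052]
clip 0.84 [206.5 202.2] [0.522  0.2235]
clip_seat 0.7 [202.  204.1] [0.5111 0.2311]
st
[... 533 characters left out ...]
446, 0.625, -0.641, -0.817], [-0.012, 0.711, 0.703, 0.956], [0.0, 0.0, 0.0, 1.0]]
rod_mid 0.47 [319.8 199.1] [0.62   0.0052]
rod_mid 0.41 [323.  292.2] [ 0.4644 -0.2848]
rest 0.94 [316.1 210.3] [ 0.604  -0.0034]
clip 0.7 [256.7 173.1] [0.5152 0.2347]
clip_seat 0.81 [255.9 165.4] [0.509  0.2208]
stop_grip 0.78 [238.3 384.3] [ 0.1913 -0.4097]
stop_grip 0.76 [318.9 359. ] [ 0.3665 -0.4364]
stop_grip 0.71 [426. 260.] [ 0.7429 -0.3262]
stop 0.87 [250.8 313.6] [ 0.289  -0.2408]
stop 0.8 [423.7 274.7] [ 0.7376 -0.3379]
stop 0.78 [322.3 293.4] [ 0.4733 -0.2687]
stop_knob 0.88 [236.3 391.7] [ 0.1844 -0.4082]
stop_knob 0.86 [424.7 267.8] [ 0.7456 -0.328 ]
stop_knob 0.78 [316.5 369.3] [ 0.3592 -0.4414]
```

View pics/top0.png

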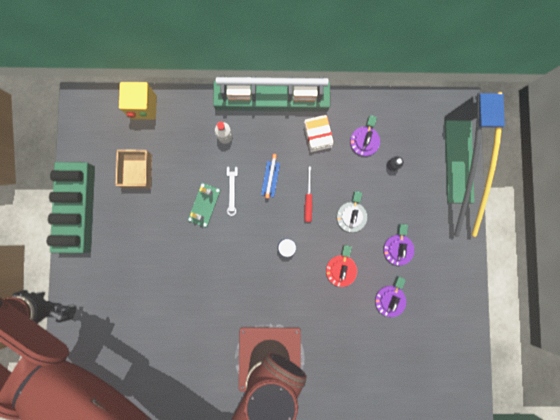

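View pics/side0.png

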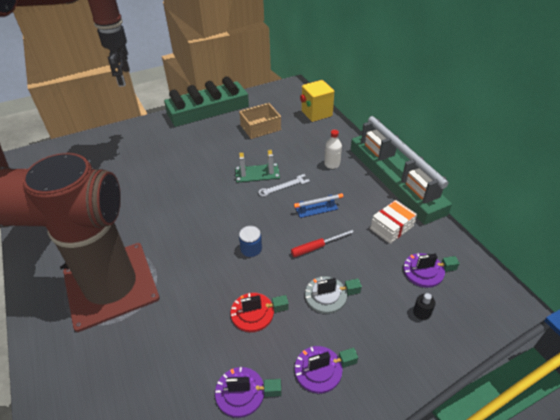

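The pictures show the rod on its blue rest near (271,177) in the top view, the green clip near (204,205), and the grey true stop near (352,217). The purple and red stops are look-alikes. Next I'll measure axes from enlarged crops.

```bash
python3 - <<'E'
from h import *
t=manip.grab_frame("top"); s=manip.grab_frame("side")
def crop(p,c,h,k): x,y=c; return cv2.resize(p["pixels"][y-h:y+h,x-h:x+h],(k,k),interpolation=cv2.INTER_CUBIC)
rows=[np.hstack([crop(p,c,h,260) for c,h in cs]) for p,cs in((t,[((204,205),26),((271,177),30),((353,213),26)]),(s,[((257,165),32),((319,204),32),((332,290),32)]))]
cv2.imwrite("pics/crops.png",np.vstack(rows)[:,:,::-1])
# colour blobs
for p,n,box in((t,"rod",(241,147,301,207)),(s,"rod",(287,180,351,230)),(t,"clip",(175,175,235,235)),(s,"clip",(225,140,290,195)),(t,"stop",(325,185,380,240)),(s,"stop",(300,265,365,315))):
    x0,y0,x1,y1=box; hsv=cv2.cvtColor(p["pixels"][y0:y1,x0:x1],cv2.COLOR_RGB2HSV)
    for col,lo,hi in(("orange",(4,130,120),(19,255,255)),("yellow",(20,120,110),(34,255,255)),("green",(60,80,40),(90,255,255)),("blue",(100,120,60),(125,255,255)),("black",(0,0,0),(179,255,28))):
        m=cv2.inRange(hsv,lo,hi); k,_,st,ce=cv2.connectedComponentsWithStats(m)
        for i in range(1,k):
            if st[i,4]>=4: print("top" if p is t else "side",n,col,st[i,4],np.round(ce[i]+[x0,y0],1),[np.round(atz(p,ce[i]+[x0,y0],z)[:2],4).tolist() for z in(.008,.032,.063)])
E
```

```text
top rod orange 6 [274.2 155.7] [[0.6858, -0.0094], [0.6804, -0.009], [0.6735, -0.0085]]
top rod orange 9 [266.9 195.9] [[0.5447, 0.0148], [0.5419, 0.0148], [0.5383, 0.0147]]
top rod blue 113 [265.7 177.7] [[0.608, 0.0193], [0.6041, 0.0192], [0.599, 0.0191]]
top rod blue 122 [274.3 179.8] [[0.601, -0.0103], [0.5972, -0.0099], [0.5922, -0.0093]]
side rod orange 16 [340.4 195.2] [[0.698, 0.0125], [0.6831, -0.0085], [0.6638, -0.0356]]
side rod orange 19 [295.9 204.8] [[0.5574, 0.0377], [0.546, 0.0161], [0.5314, -0.0119]]
side rod blue 383 [316.3 208.3] [[0.6044, -0.0033], [0.5918, -0.0239], [0.5756, -0.0505]]
top clip yellow 15 [202.7 189.3] [[0.5659, 0.2363], [0.5627, 0.2322], [0.5586, 0.2269]]
top clip yellow 13 [192.8 214.5] [[0.4783, 0.268], [0.4768, 0.2633], [0.4748, 0.2573]]
top clip green 391 [204.7 204.7] [[0.5125, 0.2282], [0.5103, 0.2242], [0.5075, 0.2191]]
side clip yellow 15 [269.6 151.6] [[0.5968, 0.3091], [0.5845, 0.2806], [0.5685, 0.2438]]
side clip yellow 14 [241.3 154.5] [[0.5045, 0.3389], [0.4945, 0.3096], [0.4816, 0.2718]]
side clip green 446 [257.1 173.3] [[0.5125, 0.2243], [0.5023, 0.198], [0.4891, 0.1639]]
top stop green 46 [357.  196.7] [[0.5446, -0.297], [0.5418, -0.2913], [0.5382, -0.284]]
side stop orange 6 [314.7 280.3] [[0.4727, -0.2298], [0.4635, -0.2447], [0.4516, -0.2639]]
side stop orange 7 [343.4 287.7] [[0.5264, -0.2826], [0.5158, -0.2961], [0.5021, -0.3136]]
side stop green 181 [353.1 286.1] [[0.5508, -0.2895], [0.5396, -0.3028], [0.5251, -0.3201]]
```

View pics/crops.png

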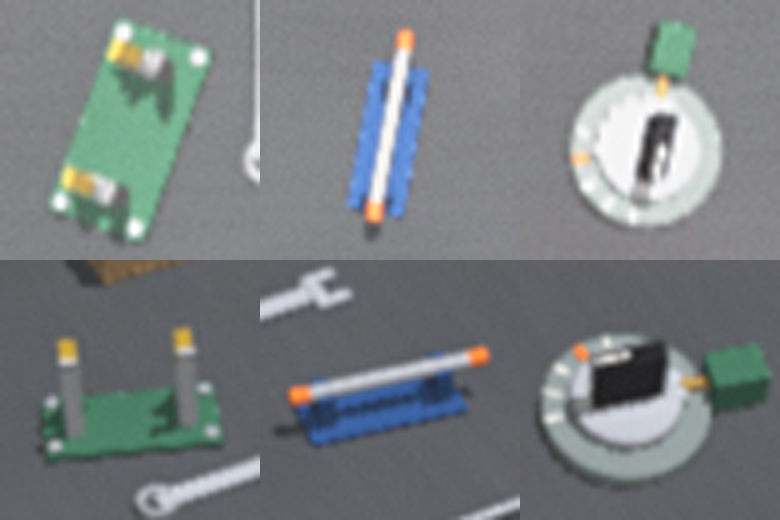

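The crops show the clip's yellow jaws on its left (+world y) side, the rod with orange ends along about -10°, and the stop's knob at home pointing at the first tick. I'll do one refinement and work out the first move.

```bash
cat >> h.py <<'E'
def to(x,y,z,yaw):
    s=manip.read_state(); e=s["eef_pos"]; o=s["orientation"]; a=np.radians(o[2]); d=np.array([x,y,z])-e
    print("t",round(s["time_s"],2),"tcp",np.round(e,4),"rpy",np.round(o,2),"F",np.round(s["contact_force"],1),"op",round(s["opening"],4))
    print("tool dx %.4f dy %.4f dz %.4f turn %.3f"%(d[0]*np.cos(a)+d[1]*np.sin(a),-d[2],-d[0]*np.sin(a)+d[1]*np.cos(a),-np.radians(yaw-o[2])))
E
python3 - <<'E'
from h import *
t=manip.grab_frame("top"); s=manip.grab_frame("side")
for p,n,box in((t,"clip",(184,180,224,231)),(s,"clip",(230,160,285,188)),(t,"stop",(330,195,376,240)),(s,"stop",(300,268,350,315))):
    x0,y0,x1,y1=box; im=p["pixels"][y0:y1,x0:x1]; hsv=cv2.cvtColor(im,cv2.COLOR_RGB2HSV)
    nm="top" if p is t else "side"
    if n=="clip":
        m=cv2.inRange(hsv,(55,70,30),(95,255,255)); ys,xs=np.nonzero(m)
        h=cv2.convexHull(np.c_[xs,ys].astype(np.float32))[:,0]+[x0,y0]
        w=np.array([atz(p,q,.008)[:2] for q in h]).astype(np.float32)*1000
        print(nm,"plate rect mm",cv2.minAreaRect(w))
        m=((hsv[...,1]<50)&(hsv[...,2]>170)).astype(np.uint8); k,_,st,ce=cv2.connectedComponentsWithStats(m)
        print([(st[i,4],np.round(ce[i]+[x0,y0],1).tolist(),np.round(atz(p,ce[i]+[x0,y0],.009)[:2],4).tolist()) for i in range(1,k)])
    else:
        m=((hsv[...,1]<60)&(hsv[...,2]>115)).astype(np.uint8)
        k,l,st,ce=cv2.connectedComponentsWithStats(m); i=1+np.argmax(st[1:,4]); ys,xs=np.nonzero(l==i)
        h=cv2.convexHull(np.c_[xs,ys].astype(np.float32))[:,0]+[x0,y0]
        w=np.array([atz(p,q,.012)[:2] for q in h]).astype(np.float32)*1000
        print(nm,"stop",cv2.fitEllipse(w),cv2.minEnclosingCircle(w))
to(.613,.0034,.12,-10)
E
```

```text
top plate rect mm ((513.0694580078125, 231.38504028320312), (67.23722076416016, 136.4571533203125), 71.14604187011719)
[(np.int32(16), [202.2, 184.7], [0.5816, 0.2379]), (np.int32(19), [207.8, 190.7], [0.5608, 0.2183]), (np.int32(12), [217.1, 189.8], [0.5642, 0.1866]), (np.int32(20), [198.2, 216.0], [0.4734, 0.2493]), (np.int32(14), [189.7, 218.5], [0.4646, 0.2782]), (np.int32(13), [204.5, 224.3], [0.4451, 0.2275])]
side plate rect mm ((512.8299560546875, 228.3248748779297), (75.16094970703125, 140.76712036132812), 69.62576293945312)
[(np.int32(3), [275.0, 164.0], [0.584, 0.2394]), (np.int32(4), [237.5, 167.5], [0.4667, 0.2796]), (np.int32(4), [276.5, 174.5], [0.5654, 0.1891]), (np.int32(3), [238.3, 178.3], [0.4486, 0.2282]), (np.int32(34), [279.6, 185.8], [0.5504, 0.1356])]Traceback (most recent call last):
  File "<stdin>", line 18, in <module>
cv2.error: OpenCV(4.12.0) /io/opencv/modules/imgproc/src/shapedescr.cpp:361: error: (-201:Incorrect size of input array) There should be at least 5 points to fit the ellipse in function 'fitEllipseNoDirect'
```

Request:
jog_arm(plan="0 0.048 0.004 -0.034 0;0 0.048 0.004 -0.034 0;0 0.048 0.004 -0.034 0;0 0.048 0.004 -0.034 0;0 0.048 0.004 -0.034 0;0 0.048 0.004 -0.034 0;0 0.048 0.004 -0.034 0;0 0.048 0.004 -0.034 0", newtons=60)

```text
time_s: 2.0
eef_pos: [0.4922, 0.1845, 0.214]
orientation: [-89.7, -0.2, -20.6]
contact_force: [1.0, 0.4, 0.2]
opening: 0.0855
```

```bash
python3 -c "
from h import *
to(.613,.0034,.12,-10)"
```

```text
t 2.0 tcp [0.4922 0.1845 0.214 ] rpy [-89.66  -0.22 -20.57] F [1.  0.4 0.2] op 0.0855
tool dx 0.1768 dy 0.0940 dz -0.1271 turn -0.185
```

Request:
jog_arm(plan="0 0.042 0.018 -0.03 0;0 0.042 0.018 -0.03 0;0 0.042 0.018 -0.03 0;0 0.042 0.018 -0.03 0;0 0 0 0 -0.09;0 0 0 0 -0.09;0 0 0 0 0")

```text
time_s: 2.88
eef_pos: [0.6137, 0.0016, 0.1402]
orientation: [-89.6, -0.5, -10.5]
contact_force: [0.1, -0.6, -0.6]
opening: 0.0856
```

```bash
python3 - <<'E'
from h import *
s=manip.grab_frame("side"); t=manip.grab_frame("top")
im=np.hstack([cv2.resize(s["pixels"][140:250,255:385],(400,338),interpolation=2),cv2.resize(t["pixels"][120:230,205:335],(400,338),interpolation=2)])
cv2.imwrite("pics/over.png",im[:,:,::-1])
to(.613,.0034,.12,-10)
E
```

```text
t 2.98 tcp [0.6137 0.002  0.1404] rpy [-89.64  -0.47 -10.5 ] F [ 0.8 -0.1 -1.4] op 0.0853
tool dx -0.0009 dy 0.0204 dz 0.0013 turn -0.009
```

View pics/over.png

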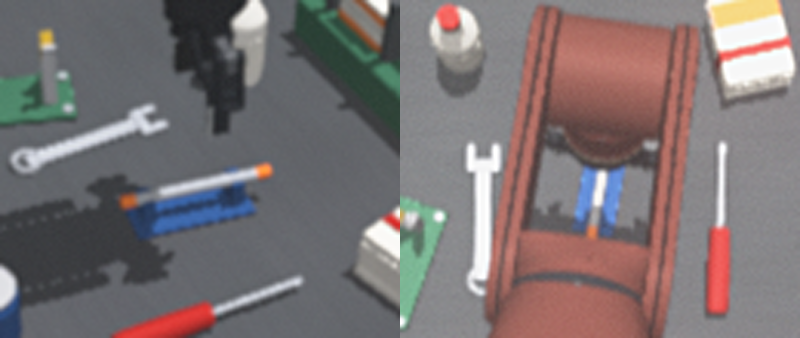

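The gripper (side crop, near (220,110)) stands above the rod's middle with the jaws across it; the top view shows the rod between the fingers. I'll descend now.

Request:
jog_arm(plan="0 -0.001 0.05 0.001 -0.009;0 0 0.04 0 0;0 0 0.02 0 0;0 0 0 0 0")

```text
time_s: 3.48
eef_pos: [0.6165, 0.0048, 0.0311]
orientation: [-89.6, -0.8, -10.1]
contact_force: [-0.1, -0.6, 0.3]
opening: 0.0857
```

```bash
python3 -c "
from h import *
to(.613,.0034,.028,-10)"
```

```text
t 3.48 tcp [0.6165 0.0048 0.0311] rpy [-89.61  -0.83 -10.15] F [-0.1 -0.6  0.3] op 0.0857
tool dx -0.0032 dy 0.0031 dz -0.0020 turn -0.003
```

Request:
jog_arm(plan="0 -0.003 0.003 -0.001 0;1 0 0 0 0;1 0 0 0 0;1 0 0 0 0;1 0 0 0 0;1 0 0 0 0", newtons=80)

```text
time_s: 4.22
eef_pos: [0.6167, 0.0016, 0.0337]
orientation: [-89.8, -1.3, -10.1]
contact_force: [-1.3, -0.9, -0.4]
opening: 0.009
```

```bash
python3 -c "
from h import *
to(.613,.0034,.028,-10)"
```

```text
t 4.22 tcp [0.6167 0.0016 0.0337] rpy [-89.82  -1.3  -10.12] F [-1.3 -0.9 -0.4] op 0.009
tool dx -0.0040 dy 0.0057 dz 0.0012 turn -0.002
```

Request:
jog_arm(plan="1 0 0.002 0 0;1 0 0.002 0 0")

```text
time_s: 4.47
eef_pos: [0.6169, 0.0016, 0.0334]
orientation: [-89.8, -1.2, -10.1]
contact_force: [-10.0, 0.2, 17.8]
opening: 0.0088
```

```bash
python3 -c "
from h import *
to(.613,.0034,.028,-10)"
```

```text
t 4.47 tcp [0.6169 0.0016 0.0334] rpy [-89.82  -1.22 -10.11] F [-10.    0.2  17.8] op 0.0088
tool dx -0.0041 dy 0.0054 dz 0.0011 turn -0.002
```

Request:
jog_arm(plan="1 0 -0.02 0 0;1 0 -0.04 0 0;1 0 -0.04 0 0;1 0 0 0 0")

```text
time_s: 4.97
eef_pos: [0.6139, 0.0029, 0.135]
orientation: [-89.7, -1.1, -10.1]
contact_force: [0.8, 0.1, -1.1]
opening: 0.0086
```

```bash
python3 - <<'E'
from h import *
s=manip.grab_frame("side")
cv2.imwrite("pics/lift.png",cv2.resize(s["pixels"][120:250,255:385],(520,520),interpolation=2)[:,:,::-1])
to(.613,.0034,.13,-10)
E
```

```text
t 5.03 tcp [0.6124 0.003  0.1326] rpy [-89.73  -0.87 -10.12] F [-0.4  0.3 -1.3] op 0.0089
tool dx 0.0006 dy 0.0026 dz 0.0005 turn -0.002
```

View pics/lift.png

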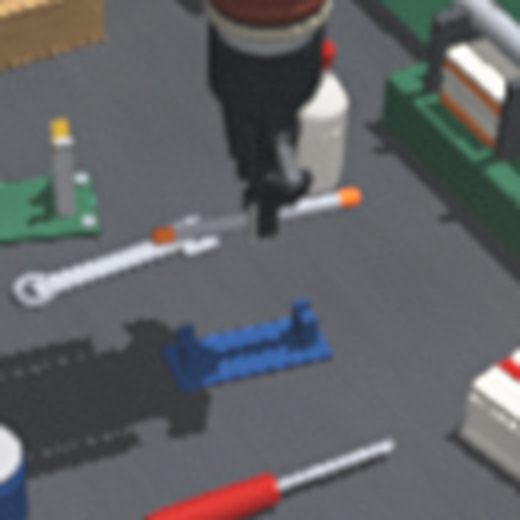

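The side crop shows the rod held near its middle, clear of the rest, with orange ends at crop (164,236) and (350,197). Next I'll carry it over to the clip.

Request:
jog_arm(plan="1 -0.027 0 0.042 0;1 -0.027 0 0.042 0;1 -0.027 0 0.042 0;1 -0.027 0 0.042 0;1 -0.027 0 0.042 0;1 0 0 0 0.08;1 0 0 0 0.075;1 0 0 0 0")

```text
time_s: 6.02
eef_pos: [0.5029, 0.2397, 0.1145]
orientation: [-90.2, 0.5, -19.3]
contact_force: [-0.2, -0.1, -1.2]
opening: 0.0091
```

```bash
cat > m.py <<'E'
from h import *
def blobs(p,box,lo,hi,mn=4):
    x0,y0,x1,y1=box; m=cv2.inRange(cv2.cvtColor(p["pixels"][y0:y1,x0:x1],cv2.COLOR_RGB2HSV),lo,hi)
    k,_,st,ce=cv2.connectedComponentsWithStats(m); return [(int(st[i,4]),ce[i]+[x0,y0]) for i in range(1,k) if st[i,4]>=mn]
E
python3 - <<'E'
from m import *
to(.515,.2333,.12,-19)
s=manip.grab_frame("side"); t=manip.grab_frame("top")
to(.515,.2333,.12,-19)
z=manip.read_state()["eef_pos"][2]
for p,b in((s,(210,100,310,190)),(t,(160,150,250,250))):
    for a,c in blobs(p,b,(2,130,60),(18,255,255)): print(a,np.round(c,1),[np.round(atz(p,c,q)[:2],4).tolist() for q in(z-.002,)])
im=np.hstack([cv2.resize(s["pixels"][110:200,205:305],(400,360),interpolation=2),cv2.resize(t["pixels"][160:250,150:250],(400,360),interpolation=2)])
cv2.imwrite("pics/clip1.png",im[:,:,::-1])
E
```

```text
t 6.03 tcp [0.5029 0.2397 0.1145] rpy [-90.23   0.48 -19.27] F [-0.2 -0.1 -1.2] op 0.0091
tool dx 0.0136 dy -0.0055 dz -0.0021 turn -0.005
t 6.12 tcp [0.5032 0.2394 0.1149] rpy [-90.22   0.45 -19.25] F [ 0.4 -0.6 -1.1] op 0.0089
tool dx 0.0131 dy -0.0051 dz -0.0019 turn -0.004
12 [303.2 100.8] [[0.7686, 0.3911]]
15 [271.4 143.4] [[0.5653, 0.2194]]
14 [226.7 146.5] [[0.4359, 0.2685]]
6 [203.7 186.5] [[0.5608, 0.2154]]
11 [186.9 226.6] [[0.4333, 0.2652]]
```

View pics/clip1.png

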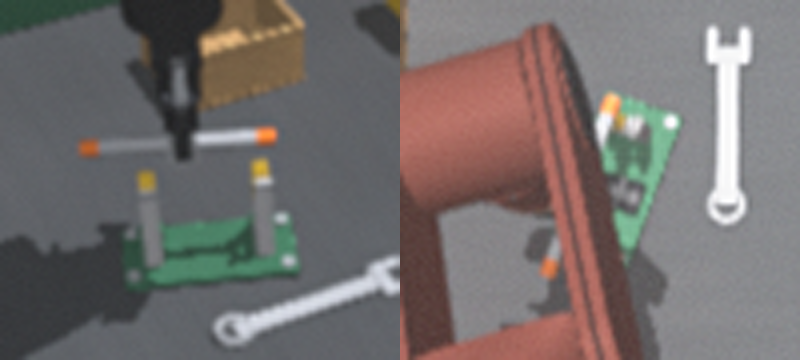

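The side crop shows the rod level over both forks, which have their yellow jaws facing the far side. The arm covers much of it in the top crop. The rod is centred between the pads, and the clip's seat is about 15 mm along and -3 mm across from here.

Request:
jog_arm(plan="1 0.008 0 -0.002 0;1 0.007 0 -0.001 0;1 0 0.015 0 0;1 0 0.003 0 0", newtons=100)

```text
time_s: 6.62
eef_pos: [0.5178, 0.2299, 0.0951]
orientation: [-90.2, 0.5, -19.3]
contact_force: [-1.5, -0.0, -0.9]
opening: 0.0085
```

```bash
python3 - <<'E'
from m import *
to(.515,.2317,.09,-19)
s=manip.grab_frame("side"); z=manip.read_state()["eef_pos"][2]
to(.515,.2317,.09,-19)
for p,b in((s,(210,110,300,190)),):
    for a,c in blobs(p,b,(2,130,60),(18,255,255)): print(a,np.round(c,1),np.round(atz(p,c,z-.0015)[:2],4))
    for a,c in blobs(p,b,(20,120,110),(34,255,255)): print("Y",a,np.round(c,1),np.round(atz(p,c,.078)[:2],4))
cv2.imwrite("pics/clip2.png",cv2.resize(s["pixels"][125:190,215:295],(640,520),interpolation=2)[:,:,::-1])
E
```

```text
t 6.62 tcp [0.5178 0.2299 0.0951] rpy [-90.23   0.46 -19.26] F [-1.5 -0.  -0.9] op 0.0085
tool dx -0.0032 dy 0.0051 dz 0.0008 turn -0.005
t 6.67 tcp [0.5181 0.23   0.0955] rpy [-90.2    0.41 -19.25] F [-0.1  0.1 -1.8] op 0.0083
tool dx -0.0035 dy 0.0055 dz 0.0006 turn -0.004
16 [277.3 148.8] [0.5802 0.209 ]
10 [232.8 152. ] [0.4499 0.2578]
Y 7 [269.7 152.6] [0.559  0.2213]
Y 10 [241.2 155. ] [0.4741 0.2513]
```

View pics/clip2.png

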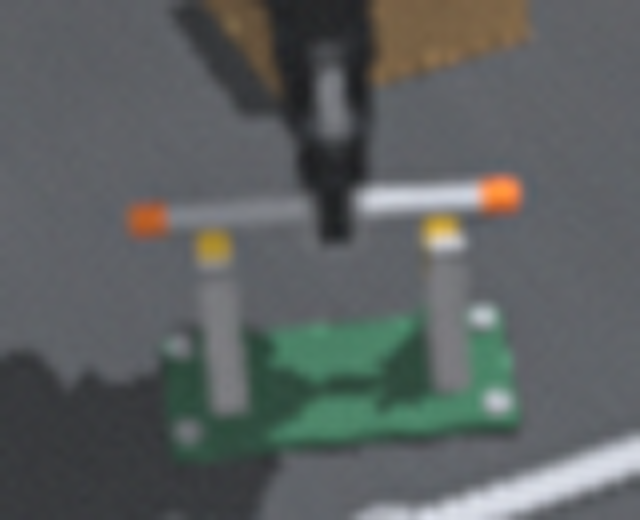

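The side crop shows the rod just above both fork tops, with the forks equally spaced from the rod's ends, so along is good. Across needs about +1 mm.

Request:
jog_arm(plan="1 -0.001 0.004 0.001 0;1 0 0.006 0 0;1 0 0.006 0 0;1 0 0.004 0 0", newtons=100)

```text
time_s: 7.18
eef_pos: [0.5171, 0.2314, 0.0744]
orientation: [-90.2, 0.4, -19.2]
contact_force: [-1.0, -3.0, 0.1]
opening: 0.0082
```

```bash
python3 -c "
from m import *
to(.5168,.2307,.0465,-19)
print(manip.read_state()['ft_torque'])"
```

```text
t 7.17 tcp [0.5171 0.2314 0.0744] rpy [-90.23   0.4  -19.21] F [-1.  -3.   0.1] op 0.0082
tool dx -0.0001 dy 0.0279 dz -0.0007 turn -0.004
[-0.38650937  0.09016567 -0.33785062]
```

Request:
jog_arm(plan="1 0 0.005 0 0;1 0 0.005 0 0;1 0 0.005 0 0", newtons=110)

```text
time_s: 7.55
eef_pos: [0.5161, 0.2298, 0.0579]
orientation: [-90.4, 0.5, -19.2]
contact_force: [-1.7, -3.4, -0.3]
opening: 0.0081
```

```bash
python3 -c "
from m import *
to(.5168,.2307,.0465,-19)
print(manip.read_state()['ft_torque'])"
```

```text
t 7.55 tcp [0.5161 0.2298 0.0579] rpy [-90.42   0.47 -19.2 ] F [-1.7 -3.4 -0.3] op 0.0081
tool dx 0.0003 dy 0.0114 dz 0.0011 turn -0.003
[-0.71654385  0.26188517  0.56335645]
```

Request:
jog_arm(plan="1 0 0.005 0 0;1 0 0.005 0 0;1 0 0.004 0 0")

```text
time_s: 7.92
eef_pos: [0.5158, 0.2301, 0.0463]
orientation: [-90.5, 0.6, -19.2]
contact_force: [-22.7, -11.0, 51.9]
opening: 0.0079
```

```bash
python3 - <<'E'
from m import *
to(.5168,.2307,.0465,-19)
s=manip.grab_frame("side"); z=manip.read_state()["eef_pos"][2]
to(.5168,.2307,.0465,-19)
for a,c in blobs(s,(210,110,300,190),(2,130,60),(18,255,255)): print(a,np.round(c,1),np.round(atz(s,c,z-.0015)[:2],4))
cv2.imwrite("pics/clip3.png",cv2.resize(s["pixels"][125:190,215:295],(640,520),interpolation=2)[:,:,::-1])
E
```

```text
t 7.92 tcp [0.5158 0.2301 0.0463] rpy [-90.47   0.59 -19.21] F [-22.7 -11.   51.9] op 0.0079
tool dx 0.0008 dy -0.0002 dz 0.0009 turn -0.004
t 7.97 tcp [0.5157 0.2301 0.0465] rpy [-90.47   0.59 -19.21] F [-15.5  -7.9  29.6] op 0.008
tool dx 0.0008 dy -0.0000 dz 0.0009 turn -0.004
14 [277.5 160.7] [0.5802 0.2106]
13 [234.4 164.6] [0.4497 0.2558]
```

View pics/clip3.png

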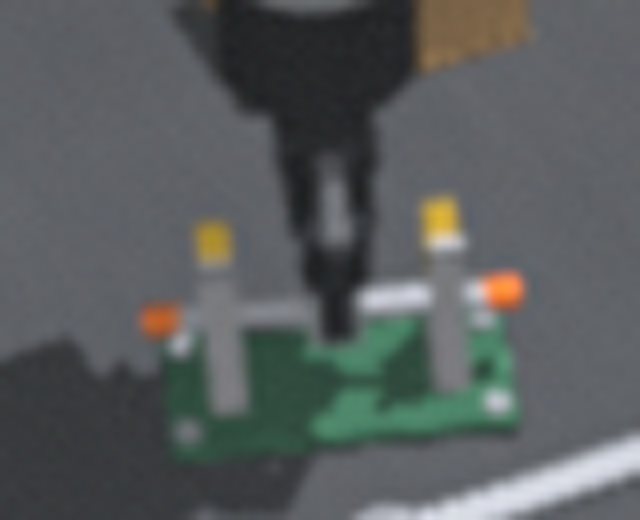

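The side crop shows the rod down in both forks with the yellow jaws upright above it and a hard floor contact at rod height of about 45 mm. I'll release and check.

Request:
jog_arm(plan="0.5 0 -0.001 0 0;0 0 0 0 0;0 0 0 0 0;0 0 0 0 0;0 0 -0.04 0 0;0 0 -0.06 0 0;0 0 -0.05 -0.03 0;0 0 0 -0.06 0")

```text
time_s: 8.98
eef_pos: [0.4891, 0.1479, 0.202]
orientation: [-90.2, 0.5, -19.0]
contact_force: [0.8, -2.0, 0.2]
opening: 0.0849
```

```bash
python3 - <<'E'
from m import *
to(.476,-.2767,.15,-13)
s=manip.grab_frame("side")
cs=blobs(s,(210,130,300,190),(2,130,60),(18,255,255))
for a,c in cs: print(a,np.round(c,1),np.round(atz(s,c,.045)[:2],4))
for a,c in blobs(s,(210,130,300,190),(20,120,110),(34,255,255)): print("Y",a,np.round(c,1))
# expected rod ends if seated, in side view, bias-corrected
cv2.imwrite("pics/clip4.png",cv2.resize(s["pixels"][125:190,215:295],(640,520),interpolation=2)[:,:,::-1])
E
```

```text
t 8.97 tcp [0.4891 0.1479 0.202 ] rpy [-90.24   0.47 -18.95] F [ 0.8 -2.   0.2] op 0.0849
tool dx 0.1255 dy 0.0520 dz -0.4058 turn -0.104
15 [277.4 160.4] [0.5806 0.2121]
15 [234.1 164.5] [0.4492 0.2569]
Y 15 [269.6 151.6]
Y 14 [241.3 154.5]
```

View pics/clip4.png

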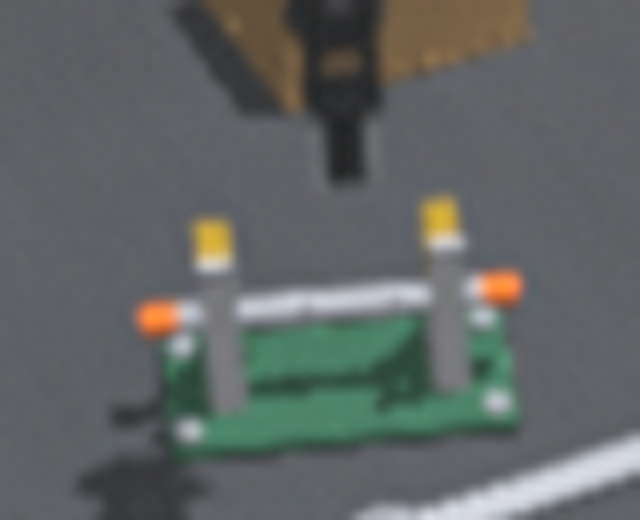

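Both yellow jaws are back at exactly their starting pixels, and the rod lies at -18.8° against -18.7° for the clip in the same view, with its centre within about 1 mm. So it is home. Now I'll measure the stop.

```bash
python3 - <<'E'
from m import *
t=manip.grab_frame("top"); s=manip.grab_frame("side")
for p,n,(x0,y0,x1,y1) in((t,"top",(325,195,380,240)),(s,"side",(296,268,352,318))):
    im=p["pixels"][y0:y1,x0:x1]; g=cv2.cvtColor(im,cv2.COLOR_RGB2GRAY)
    th,m=cv2.threshold(g,0,255,cv2.THRESH_OTSU); 
    for T in (th,th+15):
        k,l,st,ce=cv2.connectedComponentsWithStats((g>T).astype(np.uint8)); i=1+np.argmax(st[1:,4]); ys,xs=np.nonzero(l==i)
        h=cv2.convexHull(np.c_[xs,ys].astype(np.float32))[:,0]+[x0,y0]
        w=np.array([atz(p,q,.012)[:2] for q in h]).astype(np.float32)*1000
        print(n,T,len(h),[np.round(v,1) for v in cv2.fitEllipse(w)],np.round(cv2.minEnclosingCircle(w)[0],1))
    for q,z in(("stop_grip",.045),("stop",0),("stop_knob",.013)):
        for r in manip.landmark_of(p,q):
            X=atz(p,r["position"],z)
            if abs(X[0]-.476)<.03 and abs(X[1]+.276)<.03: print(q,round(r["conf"],2),np.round(X[:2],4))
    for a,c in blobs(p,(x0,y0-15,x1+25,y1),(55,70,30),(95,255,255),15): print("pawl",a,np.round(c,1),np.round(atz(p,c,.02)[:2],4))
    m=(g<45).astype(np.uint8);k,l,st,ce=cv2.connectedComponentsWithStats(m); i=1+np.argmax(st[1:,4]); ys,xs=np.nonzero(l==i)
    w=np.array([atz(p,(x+x0,y+y0),.063 if n=="top" else .045)[:2] for x,y in zip(xs,ys)]).astype(np.float32)*1000
    print("bar",st[i,4],np.round(w.mean(0),1),[np.round(v,1) for v in cv2.minAreaRect(w)])
to(.476,-.2767,.15,-13)
E
```

```text
top 182.0 22 [array([ 475. , -277.2]), array([101.5, 102.6]), np.float64(169.7)] [ 475.3 -277. ]
top 197.0 21 [array([ 475. , -276.8]), array([ 99.3, 101.2]), np.float64(170.4)] [ 474.8 -277.2]
stop_grip 0.84 [ 0.4784 -0.2805]
stop 0.63 [ 0.474  -0.2738]
stop_knob 0.88 [ 0.4797 -0.2638]
pawl 65 [357.  196.4] [ 0.544  -0.2942]
pawl 48 [402.  229.3] [ 0.4326 -0.4469]Traceback (most recent call last):
  File "<stdin>", line 16, in <module>
    return _wrapfunc(a, 'argmax', axis=axis, out=out, **kwds)
    return bound(*args, **kwds)
ValueError: attempt to get argmax of an empty sequence
```

Request:
jog_arm(plan="0 0.016 0.006 -0.05 0;0 0.016 0.006 -0.05 0;0 0.016 0.006 -0.05 0;0 0.016 0.006 -0.05 0;0 0.016 0.006 -0.05 0;0 0.016 0.006 -0.05 0;0 0.016 0.006 -0.05 0;0 0.01 0.006 -0.04 -0.08", newtons=60)

```text
time_s: 10.28
eef_pos: [0.4819, -0.2625, 0.1443]
orientation: [-90.2, 1.1, -13.3]
contact_force: [0.3, -0.1, -0.1]
opening: 0.0859
```

```bash
python3 -c "
from h import *
to(.475,-.277,.13,-14)"
```

```text
t 10.28 tcp [ 0.4819 -0.2625  0.1443] rpy [-90.15   1.08 -13.3 ] F [ 0.3 -0.1 -0.1] op 0.0859
tool dx -0.0034 dy 0.0143 dz -0.0157 turn 0.012
```

Request:
jog_arm(plan="0 -0.003 0.01 -0.01 0.012;0 0 0 -0.005 0;0 0 0 0 0")

```text
time_s: 10.65
eef_pos: [0.4758, -0.2761, 0.1316]
orientation: [-90.0, 1.3, -14.1]
contact_force: [0.9, 0.4, -0.3]
opening: 0.0852
```

```bash
python3 -c "
from h import *
to(.475,-.277,.042,-14)"
```

```text
t 10.65 tcp [ 0.4758 -0.2761  0.1316] rpy [-90.03   1.27 -14.09] F [ 0.9  0.4 -0.3] op 0.0852
tool dx -0.0005 dy 0.0896 dz -0.0011 turn -0.002
```

Request:
jog_arm(plan="0 0 0.04 -0.001 0;0 0 0.03 0 0;0 0 0.016 0 0;0 0 0 0 0")

```text
time_s: 11.15
eef_pos: [0.4772, -0.2728, 0.0461]
orientation: [-90.1, 1.0, -13.8]
contact_force: [0.4, -0.7, -0.5]
opening: 0.0852
```

```bash
python3 -c "
from h import *
to(.475,-.277,.042,-14)"
```

```text
t 11.15 tcp [ 0.4772 -0.2728  0.0461] rpy [-90.06   1.02 -13.8 ] F [ 0.4 -0.7 -0.5] op 0.0852
tool dx -0.0011 dy 0.0041 dz -0.0046 turn 0.003
```

Request:
jog_arm(plan="0 -0.001 0.004 -0.005 0;0.5 0 0 0 0;1 0 0 0 0;1 0 0 0 0;1 0 0 0 0;1 0 0 0 0", newtons=100)

```text
time_s: 11.9
eef_pos: [0.4773, -0.2794, 0.0462]
orientation: [-90.2, 0.7, -13.8]
contact_force: [-0.1, 0.1, 0.5]
opening: 0.0126
```

```bash
python3 -c "
from h import *
to(.475,-.277,.042,-14)
print(manip.read_state()['ft_torque'])"
```

```text
t 11.9 tcp [ 0.4773 -0.2794  0.0462] rpy [-90.23   0.68 -13.77] F [-0.1  0.1  0.5] op 0.0126
tool dx -0.0028 dy 0.0042 dz 0.0018 turn 0.004
[0.14303452 0.01892985 0.18433837]
```

Request:
jog_arm(plan="1 0 0 0 0.12;1 0 0 0 0.12;1 0 0 0 0.12;1 0 0 0 0.12", newtons=120)

```text
time_s: 12.4
eef_pos: [0.4773, -0.2793, 0.0463]
orientation: [-90.5, 0.5, -42.1]
contact_force: [-1.1, 0.2, 1.1]
opening: 0.0121
```

```bash
python3 -c "
from h import *
to(.4773,-.2794,.0462,-82.5)
print(manip.read_state()['ft_torque'])"
```

```text
t 12.4 tcp [ 0.4773 -0.2793  0.0463] rpy [-90.5   0.5 -42.1] F [-1.1  0.2  1.1] op 0.0121
tool dx 0.0001 dy 0.0001 dz -0.0001 turn 0.705
[ 0.3029874  -0.16208941  0.20026973]
```

Request:
jog_arm(plan="1 0 0 0 0.12;1 0 0 0 0.12;1 0 0 0 0.12;1 0 0 0 0.12")

```text
time_s: 12.9
eef_pos: [0.4773, -0.2793, 0.0463]
orientation: [-90.6, 0.2, -70.5]
contact_force: [-0.6, -0.5, 0.5]
opening: 0.0118
```

```bash
python3 - <<'E'
from m import *
to(.4773,-.2794,.0462,-82.5)
print(manip.read_state()['ft_torque'])
s=manip.grab_frame("side")
cv2.imwrite("pics/knob1.png",cv2.resize(s["pixels"][260:325,290:370],(640,520),interpolation=2)[:,:,::-1])
to(.4773,-.2794,.0462,-82.5)
E
```

```text
t 12.9 tcp [ 0.4773 -0.2793  0.0463] rpy [-90.65   0.23 -70.54] F [-0.6 -0.5  0.5] op 0.0118
tool dx 0.0001 dy 0.0001 dz -0.0001 turn 0.209
[ 0.33246553 -0.28194868  0.12591163]
t 12.95 tcp [ 0.4774 -0.2793  0.0463] rpy [-90.64   0.23 -70.81] F [-0.2 -0.3  0.7] op 0.0121
tool dx 0.0001 dy 0.0001 dz -0.0001 turn 0.204
```

View pics/knob1.png

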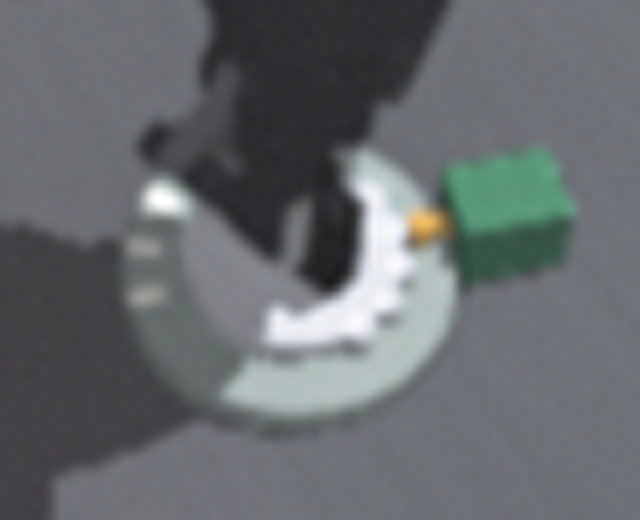

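The side crop shows the bar turned with the gripper: three white ticks at (160,197), (145,245) and (145,295) are clear, and the pawl at (430,225) is on the notches. The gripper has turned by 0.995 rad.

Request:
jog_arm(plan="1 0 0 0 0.1;1 0 0 0 0.08;1 0 0 0 0.02;1 0 0 0 0")

```text
time_s: 13.45
eef_pos: [0.4774, -0.2793, 0.0463]
orientation: [-90.6, 0.1, -82.2]
contact_force: [-1.4, -0.5, 0.9]
opening: 0.012
```

```bash
python3 - <<'E'
from m import *
to(.4773,-.2794,.0462,-82.5)
print(manip.read_state()['ft_torque'])
s=manip.grab_frame("side"); t=manip.grab_frame("top")
# overlay: bar outline for turn 1.0/1.2/1.4 at bar underside and top
im=cv2.resize(s["pixels"][260:325,290:370],(640,520),interpolation=2)[:,:,::-1].copy()
cv2.imwrite("pics/knob2.png",im)
to(.4773,-.2794,.0462,-82.5)
E
```

```text
t 13.45 tcp [ 0.4774 -0.2793  0.0463] rpy [-90.65   0.13 -82.22] F [-1.4 -0.5  0.9] op 0.012
tool dx 0.0001 dy 0.0001 dz -0.0001 turn 0.005
[ 0.37514063 -0.31781064  0.14048688]
t 13.55 tcp [ 0.4773 -0.2793  0.0463] rpy [-90.65   0.12 -82.24] F [-0.9  0.3  1.1] op 0.0118
tool dx 0.0001 dy 0.0001 dz -0.0000 turn 0.005
```

View pics/knob2.png

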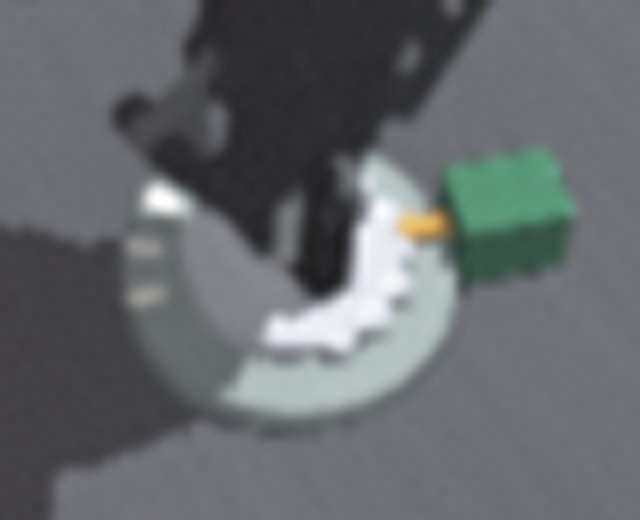

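The pawl tip has moved in from about (412,225) to (400,225), so it has dropped into a notch. The gripper has turned 1.195 rad since gripping, with no side force. I'll do a last check of the rod and hand in.

```bash
python3 - <<'E'
from m import *
s=manip.grab_frame("side")
for a,c in blobs(s,(210,130,300,190),(2,130,60),(34,255,255)): print(a,np.round(c,1))
to(.4773,-.2794,.0462,-82.5)
manip.close_job()
to(.4773,-.2794,.0462,-82.5)
E
```

```text
43 [275.9 133.3]
8 [264.9 132.8]
13 [266.6 138.7]
12 [258.2 142. ]
4 [272.5 143.2]
9 [269.2 145.9]
8 [279.4 147.1]
48 [286.5 156.3]
6 [285.7 150.3]
10 [291.7 154.2]
6 [297.7 157.5]
18 [234.6 164.3]
t 13.6 tcp [ 0.4774 -0.2793  0.0463] rpy [-90.65   0.12 -82.26] F [-0.5 -0.5  1. ] op 0.0123
tool dx 0.0001 dy 0.0001 dz -0.0001 turn 0.004
the job is handed in; nothing more can be done
the job is handed in; nothing more can be done
```

I seated the guide rod in the green clip, then turned the grey stop's knob clockwise and handed the job in still gripping it on what my checks show as the third stop. The clock stood at 13.6 s of the 58 s allowed. No verdict was reported.

**Rod:**
- After I released the rod, a side picture showed both yellow jaws back at exactly their starting pixels.
- In that picture the rod lay at -18.8° against -18.7° for the clip, with its centre about 1 mm from the clip's. The side camera read 2–3 mm off across the rod, so I compared positions only within one view.
- The TCP height when the rod bottomed out put its centre at about 45 mm.
- The last rod check before hand-in was inconclusive. The arm stood in front of the far end of the clip, so only the near rod end could be made out, at (234.6,164.3) against (234.1,164.5) after release. I did not re-check the far end or the jaws.

**Knob:**
- The gripper had turned 1.195 rad since gripping, with a set grip of 120 N, a finger opening of about 12 mm and about 1 N of outside force.
- The last picture showed the pawl dropped into a notch.
- I worked the turn out from the gripper's angle and the pawl, not from a direct reading of the knob or from counted clicks. The wrist torque did not clearly show the return spring.

**Other things on the bench:** I felt no contact with any bystander, but I did not measure their positions at the end.

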